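Line up the hideaway and hold the treat dish towards its doorway

TASK

Get ready to roll the orange chew ball into the ceramic hideaway: first turn the hideaway on its spot, without lifting it, until its doorway (blue sill) faces the treat dish squarely. Then lift the dish by its arched handle, straight up with the ball in it to about 5 cm above the mat, and only once it is in the air turn it a quarter turn on its own axis so that the blue lip in its rim faces the hideaway squarely. Finish while still holding the dish there, level and still above its spot, with the ball never having left the middle of the dish nor been touched, and the tub, chew block and brush left alone.

Things in the scene. Friction and masses are not known exactly. Their poses are not given: they have to be found in the camera images.
- dish: Round stainless treat dish, loose on the mat, 145 mm across, rim 30 mm high, 0.2 to 0.33 kg. Origin: centre of its underside, z up; +x points to its blue lip, +y and -y to the handle's uprights at 75 mm. Its floor is a shallow cone, sloping 8 degrees down to the centre. At the start the lip points roughly a quarter turn (70 to 110 degrees) away from the hideaway, to either hand.
- dish_lip (a point): Outer edge of the dish's blue lip: a flat tongue 56 mm wide that sticks out through a gap in the rim to 95 mm from the dish's axis (dish +x), 15 mm above the dish's origin.
- dish_grip (a point): Middle of the wooden bar of the dish's arched handle, on the dish's axis, 106 mm above its origin. The straight level bar is 14 mm wide (dish x), 154 mm long (dish y) and 16 mm high (98 to 114 mm above the origin). Held here the dish is balanced.
- dish_well (a point): The place of the ball's centre when the ball rests in the middle of the dish: on the dish's axis, 24 mm above its origin.
- ball_center (a point): Centre of the loose orange chew ball, 36 mm in diameter, 20 g, lying in the middle of the dish under the handle; its top is about 42 mm above the dish's origin. It rolls if the dish is tilted or jerked.
- hideaway: White ceramic round hut, 132 mm across, flat roof 90 mm high, loose on the mat, 0.5 to 0.8 kg. Origin: centre of its underside, z up; +x points out of its doorway, marked by a blue sill on the floor (out to 83 mm) and a blue stripe on the roof. It stands about 300 mm from the dish on either side; the doorway starts roughly a quarter turn (70 to 110 degrees) off the dish.
- hideaway_grip (a point): A point on the hideaway's axis, 112 mm above its origin, within the ridge handle on its roof: 24 mm thick (hideaway y), 56 mm long (hideaway x), from 90 to 127 mm above the origin. The hideaway can be turned on the mat by it.
- mat: Fixed black feeding mat with a green border, 240 x 500 x 4 mm, on the shelf board; origin at the centre of its underside, y along its length. Dish and hideaway stand on its top, 4 mm above the origin.
- tub: Bystander: clear lidded pellet tub, 96 x 96 x 114 mm, origin at the centre of its underside. Leave alone.
- chew: Bystander: pine chew block, 50 x 90 x 40 mm, origin at the centre of its underside. Leave alone.
- brush: Bystander: black slicker brush lying flat, 195 x 50 x 25 mm, long axis y, origin on its underside. Leave alone.
- ball: The same loose ball as a body (see ball_center, which is its centre).
Not all that is in view belongs to the job. What is shaped like the hideaway but turquoise or yellow is not meant.

How it is judged:
By the outcome, as a careful person would: the job done as asked, in the order asked, and still so for the second after the job is handed in, while the arm keeps its last pose, push and grip.
It also fails if it takes over 54 s, if anything falls off the work surface, if the arm or the gripper's body presses on something with over 40 N, if the wrist force passes 120 N, or if a joint passes its speed limit or range.

ROBOT

A 6-joint arm with a two-finger parallel gripper is mounted at the origin on the work surface. World frame = base frame: x ahead of the robot, y to its left, z up, the work surface at z = 0. Lengths are in m, angles in rad, forces in N, time in s.
With the tool pointing down it reaches from about 0.4 to 0.825 m from the base axis. Payload 7 kg.
Tool frame: the origin (TCP) lies midway between the tips of the shut fingers; the grasp point (between the pads) lies 19 mm behind it; z points along the fingers, x is the direction in which the jaws open and shut, and the axes are right-handed (so a half turn about z gives the same grasp; the last joint's range is limited). The gripper opens to 85 mm and grips with 20 to 120 N. Pads are 22 mm wide; open, the fingers measure 114 mm over their backs; the gripper's body (76 mm by 85 mm) begins 54 mm behind the grasp point. The pads swing forward as they close: fully open they stand 13 mm farther back than shut.
Start: joints at [-0.845, 0.359, 0.012, 0, -1.224, -0.288], TCP at [0.286, -0.611, 0.231] pointing down, gripper open.
Joint ranges: [-3.07, 3.07], [-1.43, 2.12], [-1.02, 1.25], [-3.03, 1.67], [-3.05, -0], [-3.03, 3.03]. Speed limits (rad/s): [2.39, 2.39, 3.01, 3.14, 3.14, 3.14].

INTERFACE

Orientations are given as [roll, pitch, yaw] about the fixed x, y, z axes, in that order (R = Rz(yaw) Ry(pitch) Rx(roll)).
In Python, from cell import robot gives the robot as it stands.
- The arm moves only by the shell command python3 -m pendant 'ROWS'. ROWS is JSON, a list of rows, each an object with "travel": the shift along the tool's x, y, z in cm, a list of three; "turn": the turn, a rotation vector about the tool's x, y, z in rad, a list of three; "gripper": the closure, from 0 (fully open) to 1 (shut). A call has 1 to 12 rows; each row is the pose to reach, as a shift and turn from the pose commanded when the call began, along the tool's axes at that moment; what a row does not reach only later rows make up. A row lasts 1/10 s, in which the tool goes at most 50 mm and 8.59 degrees, less where a joint would pass 70% of its speed; a pose out of reach is approached as far as the arm can. A call with a gripper value outside its range is refused whole. The fingers move at their own pace and stop on an object; the grip force is fixed at half the most. Time passes only in rows, so rows that repeat a pose let the fingers close. It gives the time, the measured TCP pose, the force and the opening at its end, in the units of the state.
- robot.read_state(): the state, without advancing time (a new reading comes with each control period).
- robot.grab_frame(name): name is "scene" or "side" or "wrist"; returns a dict with "color" (420x560x3 uint8, red, green, blue), "intrinsics" (3x3 intrinsics, pixels), "dist" ([k1, k2, p1, p2, k3] as OpenCV has them; the pictures are not rectified), "extrinsics" (4x4, takes a point from world to camera coordinates); the wrist camera has in their place "tool_from_camera" (4x4, takes a point from camera to tool coordinates, whose origin is the TCP and whose axes are the tool frame's). Camera axes: x right, y down, z forward; pixel columns grow to the right and rows downward; lengths in m; the calibration is good to about 2 mm. A picture is of the moment at which its call begins: read the wrist's pose just before it. There is no depth.
- robot.finish_job(): hands the job in, once; it reports no verdict.
The state is a dict: "t": time; "joints": joint angles; "dq": joint speeds; "joint_efforts": joint torques, N m; "tool_pos": TCP position; "ee_rot": TCP orientation; "force": force on the tool from outside, world axes, zero at the start; "torque": the same for the moment, N m; "grip_width": finger opening in m.
Only numpy, scipy, OpenCV 4.12 (cv2) and the standard library are available. Lean on these libraries where they do the work, as an engineer would, in place of code of your own. Each camera call takes 0.05 s, during which the arm holds its last target. There are 200 camera calls.

## Working session

There is one attempt and no reset: what is moved stays moved. The work goes in short steps, Python scripts to look and compute and a shell command to move; the robot and the scene stay as the last step left them, time stands still between calls to the robot, and variables do not carry over. Pictures are saved under pics/ and viewed, about 8 in all and at most 12, crops included, and the job is handed in when it is done.

```bash
mkdir -p pics; python3 - <<'E'
from cell import robot
import cv2
s=robot.read_state();print(s)
for n in("scene","side"):
    f=robot.grab_frame(n);cv2.imwrite(f"pics/{n}0.png",cv2.resize(f["color"][:,:,::-1],None,fx=1.42,fy=1.42,interpolation=cv2.INTER_CUBIC))
    print(n,f["intrinsics"],f["dist"],f["extrinsics"])
E
```

```text
{'t': 0.0, 'joints': array([-8.44887675e-01,  3.59439642e-01,  1.10537543e-02, -3.59266854e-04,
       -1.22412868e+00, -2.88082761e-01]), 'dq': array([-5.75486239e-04,  3.18485672e-04,  2.41666881e-04,  6.26047792e-04,
       -7.24086965e-05,  1.82174341e-03]), 'joint_efforts': array([ 2.72316684e-03, -5.83320129e+01,  2.93420613e+01,  6.93663374e+00,
       -6.15420722e-03,  2.16611437e-05]), 'tool_pos': array([ 0.28593509, -0.61089843,  0.23032572]), 'ee_rot': array([-3.14142824e+00, -1.74339662e-03,  2.00849972e+00]), 'force': array([-0.5395196 ,  0.08200761, -0.30870455]), 'torque': array([ 0.04782575, -0.00778529, -0.01484425]), 'grip_width': 0.08530409397387745}
scene [[405.47381706   0.         274.13282671]
 [  0.         405.47381706 207.07994922]
 [  0.           0.           1.        ]] [-0.06356384  0.          0.          0.          0.        ] [[-0.04088564  0.99910209 -0.01110725 -0.06593903]
 [ 0.7192567   0.02171384 -0.69440501 -0.34791533]
 [-0.69354032 -0.03638015 -0.71949866  1.28602285]
 [ 0.          0.          0.          1.        ]]
side [[521.61525789   0.         281.16533866]
 [  0.         521.61525789 211.97808885]
 [  0.           0.           1.        ]] [-0.0992738  0.         0.         0.         0.       ] [[-0.99544936 -0.0947538  -0.01011369  0.54831856]
 [-0.06409725  0.74433315 -0.66472528  0.02034357]
 [ 0.07051321 -0.66105209 -0.74701942  1.32317848]
 [ 0.          0.          0.          1.        ]]
```

View pics/scene0.png

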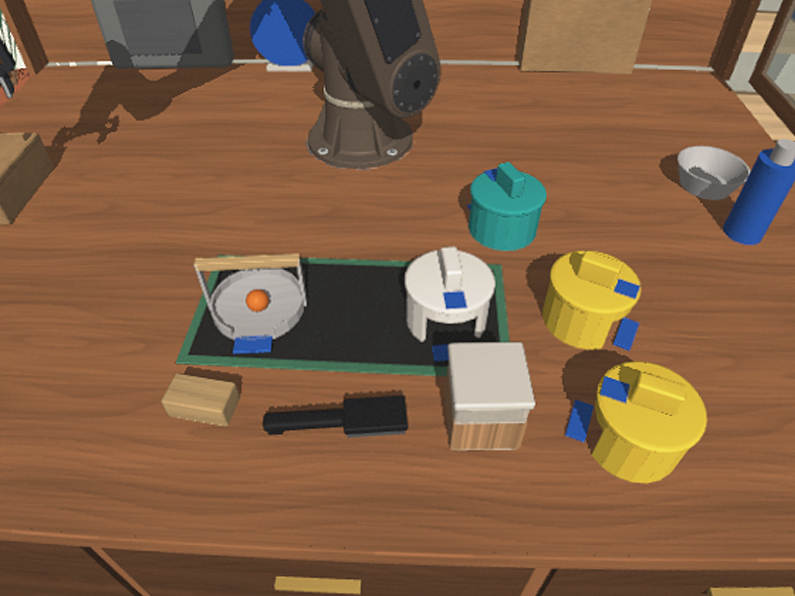

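View pics/side0.png

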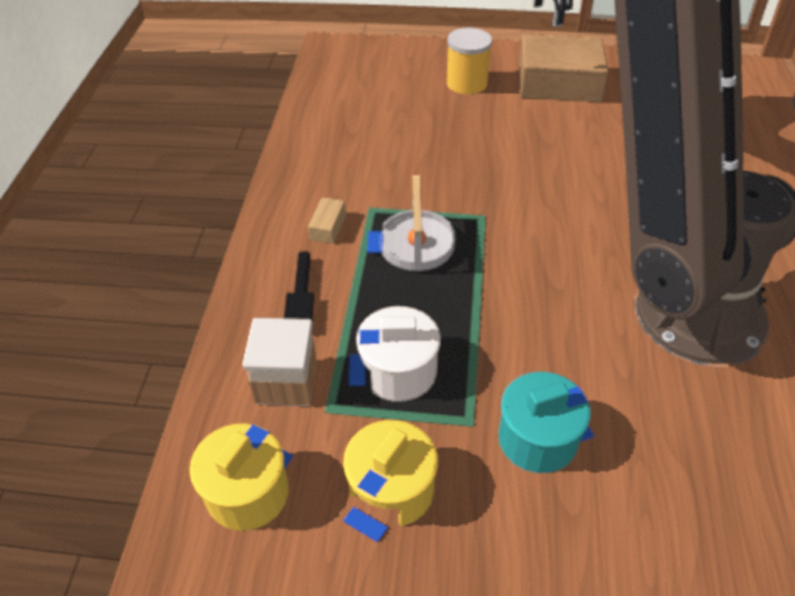

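Scene view: the white hut (450,290) is on the mat with its blue sill toward the tub (+x). The dish is at (257,303), with its lip toward +x at (252,345). The look-alikes are turquoise (508,205) and yellow (595,295 and 650,420). Only the white hut fits the description. Next, an enlarged crop to confirm it and measure.

```bash
cat > h.py <<'E'
import numpy as np, cv2
from cell import robot
from scipy.spatial.transform import Rotation as R
def ray(f,uv):
    p=cv2.undistortPoints(np.array([[uv]],float),f["intrinsics"],f["dist"])[0,0]
    E=f["extrinsics"]; Rm=E[:3,:3]
    return -Rm.T@E[:3,3], Rm.T@np.array([*p,1])
def at_z(f,uv,z):
    c,d=ray(f,uv); return c+d*(z-c[2])/d[2]
def proj(f,P):
    E=f["extrinsics"]; return cv2.projectPoints(np.array(P,float).reshape(-1,3),cv2.Rodrigues(E[:3,:3])[0],E[:3,3],f["intrinsics"],f["dist"])[0][:,0]
def wrist():
    s=robot.read_state(); f=robot.grab_frame("wrist")
    T=np.eye(4);T[:3,:3]=R.from_euler("xyz",s["ee_rot"]).as_matrix();T[:3,3]=s["tool_pos"]
    f["extrinsics"]=np.linalg.inv(T@f["tool_from_camera"]); return s,f
def crop(f,x0,y0,w,h,k):
    return cv2.resize(f["color"][y0:y0+h,x0:x0+w,::-1],None,fx=k,fy=k,interpolation=cv2.INTER_CUBIC)
E
python3 - <<'E'
from h import *
a=robot.grab_frame("scene");b=robot.grab_frame("side")
top=np.hstack([crop(a,125,165,100,95,4),crop(a,270,165,100,95,4)])
bot=np.hstack([crop(b,240,115,100,55,4)[:220],crop(b,230,205,100,55,4)])
cv2.imwrite("pics/c1.png",np.vstack([top,bot]))
E
```

```text
(no output)
```

View pics/c1.png

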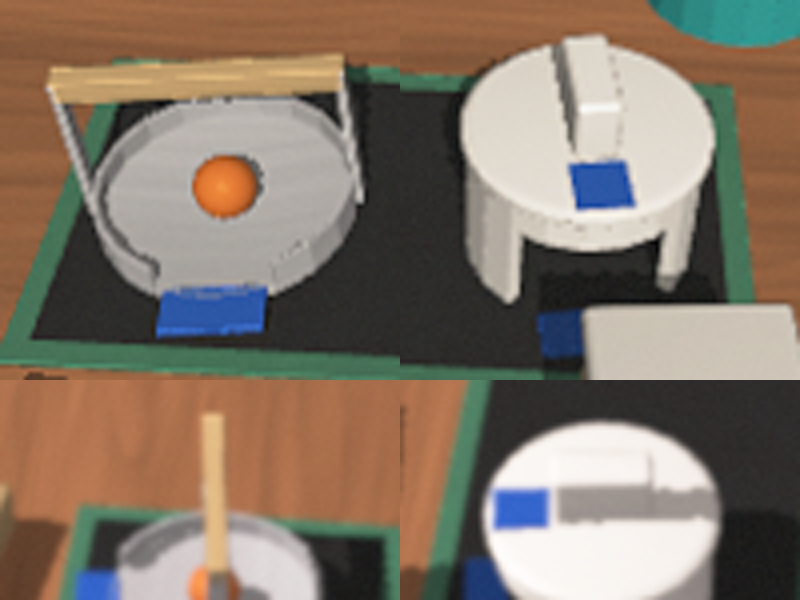

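```bash
cat > m.py <<'E'
from h import *
a=robot.grab_frame("scene");b=robot.grab_frame("side")
q=lambda x,y,ox,oy:((x+.5)/4-.5+ox,(y+.5)/4-.5+oy)
D=lambda x,y,z:at_z(a,q(x,y,125,165),z)[:2]
H=lambda x,y,z:at_z(a,q(x-400,y,270,165),z)[:2]
deg=lambda v:np.degrees(np.arctan2(v[1],v[0]))
ball=D(225,186,.028);lip=(D(157,335,.019)+D(265,331,.019))/2
print("ball",ball,"side",at_z(b,q(213,580-380,240,115),.028)[:2],"lip",lip,lip-ball,deg(lip-ball),np.linalg.norm(lip-ball))
L=D(48,68,.118);Rr=D(343,55,.118);print("bar far top",L,Rr,deg(Rr-L)-90,(L+Rr)/2)
L=D(52,103,.102);Rr=D(345,91,.102);print("bar near bottom",L,Rr,deg(Rr-L)-90,(L+Rr)/2)
r=[H(563,40,.131),H(605,37,.131),H(620,105,.131),H(575,113,.131)]
print("ridge",np.mean(r,0),deg(r[3]-r[0]),deg(r[2]-r[1]),np.linalg.norm(r[1]-r[0]),np.linalg.norm(r[3]-r[0]))
s=[H(568,163,.094),H(625,160,.094),H(635,205,.094),H(578,210,.094)]
print("stripe",np.mean(s,0),deg(s[3]-s[0]),deg(s[2]-s[1]),deg(s[1]-s[0])-90)
e=np.array([H(460,140,.094),H(715,135,.094),H(585,43,.094),H(590,222,.094)]);print("roof",e, (e[0]+e[1])/2)
h=np.mean(r,0);print("dish dir",deg(ball-h),np.linalg.norm(ball-h),"stripe-ridge",deg(np.mean(s,0)-h))
E
python3 m.py
```

```text
ball [ 0.52699634 -0.1211195 ] side [ 0.53079321 -0.13069994] lip [ 0.62393034 -0.11065463] [0.096934   0.01046487] 6.16171552046315 0.09749725127659313
bar far top [ 0.52966334 -0.1986898 ] [ 0.51565118 -0.04485088] 5.204330502101641 [ 0.52265726 -0.12177034]
bar near bottom [ 0.53935861 -0.19792106] [ 0.52603575 -0.04420343] 4.9535036551651075 [ 0.53269718 -0.12106224]
ridge [0.5373224  0.17609638] 5.008345254019101 6.087415979569047 0.02180042397084285 0.05389591890446338
stripe [0.57894332 0.1825313 ] 7.388421442618142 6.3759441376813415 5.9126336810569455
roof [[0.54981726 0.11111957]
 [0.54221841 0.24231957]
 [0.47290744 0.17757429]
 [0.60463764 0.17597185]] [0.54601783 0.17671957]
dish dir -91.98980605493568 0.2973952065532932 stripe-ridge 8.788781450582675
```

```bash
python3 -m pendant '[{"travel":[30.3,28.1,0],"turn":[0,0,-1.4],"gripper":0},{"travel":[30.3,28.1,0],"turn":[0,0,-1.4],"gripper":0},{"travel":[30.3,28.1,0],"turn":[0,0,-1.4],"gripper":0},{"travel":[30.3,28.1,0],"turn":[0,0,-1.4],"gripper":0},{"travel":[30.3,28.1,0],"turn":[0,0,-1.4],"gripper":0},{"travel":[30.3,28.1,0],"turn":[0,0,-1.4],"gripper":0},{"travel":[30.3,28.1,0],"turn":[0,0,-1.4],"gripper":0},{"travel":[30.3,28.1,0],"turn":[0,0,-1.4],"gripper":0},{"travel":[30.3,28.1,0],"turn":[0,0,-1.4],"gripper":0},{"travel":[30.3,28.1,0],"turn":[0,0,-1.4],"gripper":0},{"travel":[30.3,28.1,0],"turn":[0,0,-1.4],"gripper":0},{"travel":[30.3,28.1,0],"turn":[0,0,-1.4],"gripper":0}]'
cat > go.py <<'E'
import sys; from h import *
# go.py x y z yawdeg : prints travel cm, turn
s=robot.read_state();Rm=R.from_euler("xyz",s["ee_rot"])
x,y,z,w=map(float,sys.argv[1:])
T=R.from_euler("xyz",[np.pi,0,np.radians(w)])
print("t",s["t"],"joints",s["joints"].round(2),"pos",s["tool_pos"].round(4),"rpy",np.degrees(s["ee_rot"]).round(2),"F",s["force"].round(1),"w",s["grip_width"].round(4))
print("travel",(Rm.inv().apply(np.array([x,y,z])-s["tool_pos"])*100).round(2),"turn",(Rm.inv()*T).as_rotvec().round(3))
E
python3 go.py .538 .176 .215 -84
```

```text
t: 1.5
tool_pos: [0.4121, -0.2178, 0.2314]
ee_rot: [-3.142, 0.0, -2.876]
force: [-0.1, -0.2, 0.1]
grip_width: 0.0853Traceback (most recent call last):
  File "go.py", line 6, in <module>
    print("t",s["t"],"joints",s["joints"].round(2),"pos",s["tool_pos"].round(4),"rpy",np.degrees(s["ee_rot"]).round(2),"F",s["force"].round(1),"w",s["grip_width"].round(4))
                                                                                                                                                   ^^^^^^^^^^^^^^^^^^^^^
AttributeError: 'float' object has no attribute 'round'
```

```bash
sed -i 's/s\["grip_width"\].round(4)/round(s["grip_width"],4)/' go.py; python3 go.py .538 .176 .215 -84
```

```text
t 1.5 joints [-0.06  0.01 -0.43 -0.   -1.13  0.33] pos [ 0.4121 -0.2178  0.2314] rpy [-1.8000e+02  1.0000e-02 -1.6481e+02] F [-0.1 -0.2  0.1] w 0.0853
travel [-22.47  34.71   1.64] turn [-0.    0.   -1.41]
```

```bash
python3 -m pendant '[{"travel":[-22.5,34.7,1.6],"turn":[0,0,-1.41],"gripper":0},{"travel":[-22.5,34.7,1.6],"turn":[0,0,-1.41],"gripper":0},{"travel":[-22.5,34.7,1.6],"turn":[0,0,-1.41],"gripper":0},{"travel":[-22.5,34.7,1.6],"turn":[0,0,-1.41],"gripper":0},{"travel":[-22.5,34.7,1.6],"turn":[0,0,-1.41],"gripper":0},{"travel":[-22.5,34.7,1.6],"turn":[0,0,-1.41],"gripper":0},{"travel":[-22.5,34.7,1.6],"turn":[0,0,-1.41],"gripper":0},{"travel":[-22.5,34.7,1.6],"turn":[0,0,-1.41],"gripper":0},{"travel":[-22.5,34.7,1.6],"turn":[0,0,-1.41],"gripper":0},{"travel":[-22.5,34.7,1.6],"turn":[0,0,-1.41],"gripper":0},{"travel":[-22.5,34.7,1.6],"turn":[0,0,-1.41],"gripper":0},{"travel":[-22.5,34.7,1.6],"turn":[0,0,-1.41],"gripper":0}]'
python3 go.py .538 .176 .105 -84
python3 -c "
from h import *
s,f=wrist();cv2.imwrite('pics/w1.png',crop(f,0,0,560,420,1.4));print(f['extrinsics'])
P=[[.538,.176,.131],[.538,.176,.094]];print(proj(f,P)*1.4)"
```

```text
t: 2.7
tool_pos: [0.5378, 0.1756, 0.2151]
ee_rot: [3.141, -0.0, -1.469]
force: [-0.0, -0.8, 0.0]
grip_width: 0.0856
t 2.7 joints [ 0.66  0.19 -0.26 -0.   -1.12  1.01] pos [0.5378 0.1756 0.2151] rpy [ 1.7998e+02 -1.0000e-02 -8.4140e+01] F [-0.  -0.8  0. ] w 0.0856
travel [-0.04 -0.03 11.01] turn [ 0.    -0.    -0.002]
[[ 1.02383323e-01 -9.94744859e-01  5.66880658e-04  1.19560951e-01]
 [-9.39514270e-01 -9.65114795e-02  3.28631208e-01  4.85014941e-01]
 [-3.26849494e-01 -3.41789475e-02 -9.44458156e-01  5.47540219e-01]
 [ 0.00000000e+00  0.00000000e+00  0.00000000e+00  1.00000000e+00]]
[[392.67887204 306.3545456 ]
 [392.72670372 286.1320604 ]]
```

View pics/w1.png

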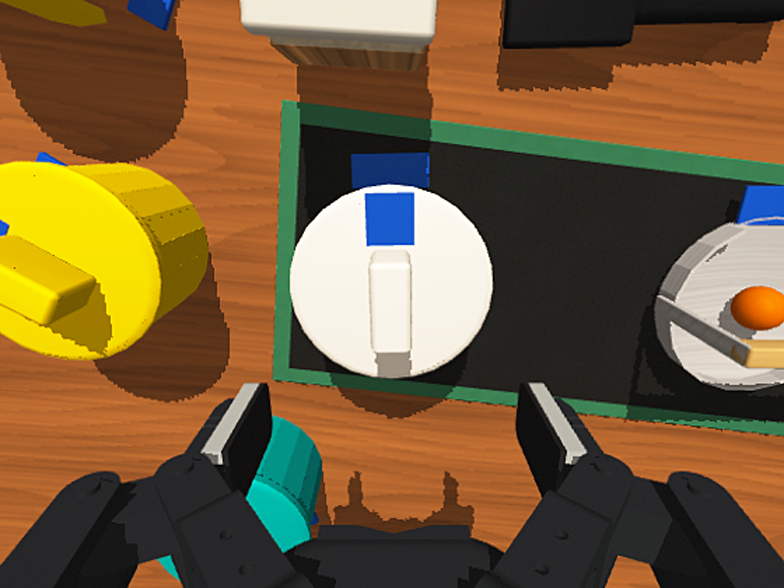

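Ridge centre is at (391,307) against a predicted (393,306). The white hut is confirmed, with the stripe at (390,219) and the sill at (390,169) toward +x. Descend and grip.

```bash
python3 -c "
from h import *
s,f=wrist();print('ball',at_z(f,(758/1.4,307/1.4),.028))"
python3 -m pendant '[{"travel":[-0.1,-0.15,3],"turn":[0,0,0],"gripper":0},{"travel":[-0.1,-0.15,6],"turn":[0,0,0],"gripper":0},{"travel":[-0.1,-0.15,9],"turn":[0,0,0],"gripper":0},{"travel":[-0.1,-0.15,10.5],"turn":[0,0,0],"gripper":0},{"travel":[-0.1,-0.15,11.3],"turn":[0,0,0],"gripper":0},{"travel":[-0.1,-0.15,11.3],"turn":[0,0,0],"gripper":0}]'
python3 -m pendant '[{"travel":[0,0,0],"turn":[0,0,0],"gripper":0.4},{"travel":[0,0,0],"turn":[0,0,0],"gripper":0.6},{"travel":[0,0,0],"turn":[0,0,0],"gripper":1},{"travel":[0,0,0],"turn":[0,0,0],"gripper":1},{"travel":[0,0,0],"turn":[0,0,0],"gripper":1},{"travel":[0,0,0],"turn":[0,0,0],"gripper":1},{"travel":[0,0,0],"turn":[0,0,0],"gripper":1},{"travel":[0,0,0],"turn":[0,0,0],"gripper":1}]'
```

```text
ball [ 0.52935063 -0.12105532  0.028     ]
t: 3.4
tool_pos: [0.5388, 0.1768, 0.1017]
ee_rot: [3.14, -0.001, -1.466]
force: [-0.1, 0.3, 0.7]
grip_width: 0.0855
t: 4.2
tool_pos: [0.5395, 0.1777, 0.1031]
ee_rot: [-3.14, 0.0, -1.464]
force: [-1.7, 0.9, 5.7]
grip_width: 0.0229
```

```bash
python3 -m pendant '[{"travel":[0,0,0],"turn":[0,0,0.04],"gripper":1},{"travel":[0,0,0],"turn":[0,0,0.1],"gripper":1},{"travel":[0,0,0],"turn":[0,0,0.18],"gripper":1},{"travel":[0,0,0],"turn":[0,0,0.26],"gripper":1},{"travel":[0,0,0],"turn":[0,0,0.34],"gripper":1},{"travel":[0,0,0],"turn":[0,0,0.42],"gripper":1},{"travel":[0,0,0],"turn":[0,0,0.5],"gripper":1},{"travel":[0,0,0],"turn":[0,0,0.58],"gripper":1},{"travel":[0,0,0],"turn":[0,0,0.66],"gripper":1},{"travel":[0,0,0],"turn":[0,0,0.74],"gripper":1},{"travel":[0,0,0],"turn":[0,0,0.82],"gripper":1},{"travel":[0,0,0],"turn":[0,0,0.9],"gripper":1}]'
python3 -m pendant '[{"travel":[0,0,0],"turn":[0,0,0.08],"gripper":1},{"travel":[0,0,0],"turn":[0,0,0.16],"gripper":1},{"travel":[0,0,0],"turn":[0,0,0.24],"gripper":1},{"travel":[0,0,0],"turn":[0,0,0.32],"gripper":1},{"travel":[0,0,0],"turn":[0,0,0.4],"gripper":1},{"travel":[0,0,0],"turn":[0,0,0.48],"gripper":1},{"travel":[0,0,0],"turn":[0,0,0.56],"gripper":1},{"travel":[0,0,0],"turn":[0,0,0.64],"gripper":1},{"travel":[0,0,0],"turn":[0,0,0.72],"gripper":1},{"travel":[0,0,0],"turn":[0,0,0.78],"gripper":1},{"travel":[0,0,0],"turn":[0,0,0.81],"gripper":1},{"travel":[0,0,0],"turn":[0,0,0.81],"gripper":1}]'
python3 - <<'E'
from h import *
print(np.degrees(robot.read_state()["ee_rot"]))
a=robot.grab_frame("scene");b=robot.grab_frame("side")
cv2.imwrite("pics/c2.png",np.hstack([crop(a,270,155,100,105,4),crop(b,230,195,100,105,4)]))
E
```

```text
t: 5.4
tool_pos: [0.5398, 0.1778, 0.1031]
ee_rot: [-3.141, 0.002, -2.367]
force: [0.3, -0.0, 4.0]
grip_width: 0.0229
t: 6.6
tool_pos: [0.5398, 0.1778, 0.1031]
ee_rot: [3.141, 0.002, 3.109]
force: [1.4, -0.3, 5.5]
grip_width: 0.0231
[1.79964838e+02 9.31098655e-02 1.78115254e+02]
```

View pics/c2.png

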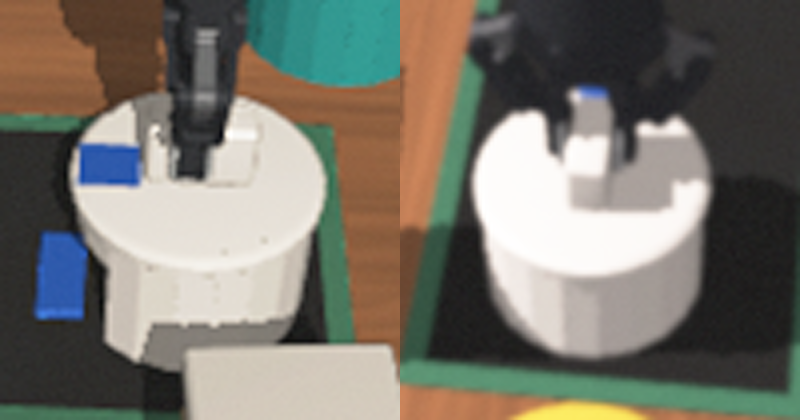

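```bash
python3 -m pendant '[{"travel":[0,0,0],"turn":[0,0,0],"gripper":0.5},{"travel":[0,0,0],"turn":[0,0,0],"gripper":0},{"travel":[0,0,0],"turn":[0,0,0],"gripper":0},{"travel":[0,0,0],"turn":[0,0,0],"gripper":0},{"travel":[0,0,0],"turn":[0,0,0],"gripper":0},{"travel":[0,0,-1.5],"turn":[0,0,0],"gripper":0},{"travel":[0,0,-4.5],"turn":[0,0,0],"gripper":0},{"travel":[0,0,-8.5],"turn":[0,0,0],"gripper":0},{"travel":[0,0,-12.5],"turn":[0,0,0],"gripper":0},{"travel":[0,0,-12.5],"turn":[0,0,0],"gripper":0}]'
python3 go.py .529 -.121 .228 185.2
python3 -c "
from h import *
a=robot.grab_frame('scene')
cv2.imwrite('pics/c3.png',crop(a,270,155,100,105,6))"
```

```text
t: 7.7
tool_pos: [0.5418, 0.1787, 0.2335]
ee_rot: [3.137, 0.009, 3.109]
force: [-0.3, 0.1, 0.1]
grip_width: 0.085
t 7.7 joints [ 0.66  0.18 -0.23  0.   -1.15 -0.7 ] pos [0.5418 0.1787 0.2335] rpy [179.73   0.49 178.16] F [-0.3  0.1  0.1] w 0.085
travel [  0.32 -30.     0.4 ] turn [ 0.004  0.009 -0.123]
```

View pics/c3.png

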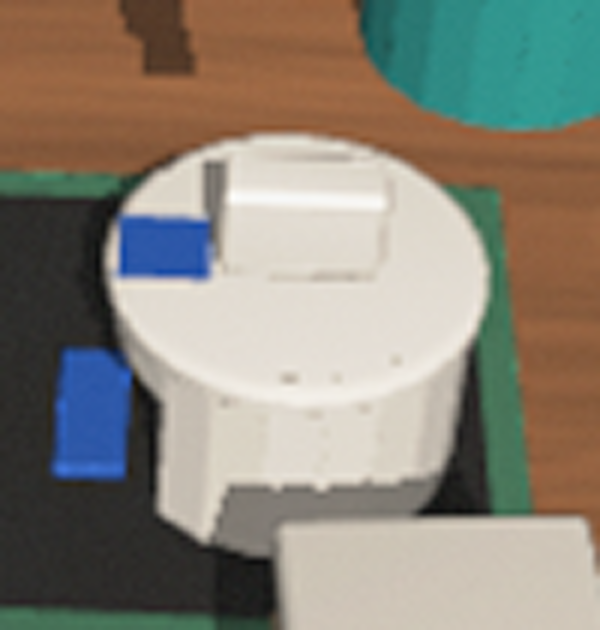

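```bash
python3 - <<'E'
from h import *
a=robot.grab_frame("scene")
H=lambda x,y,z:at_z(a,((x+.5)/6-.5+270,(y+.5)/6-.5+155),z)[:2]
deg=lambda v:np.degrees(np.arctan2(v[1],v[0]))
s=[H(120,217,.094),H(208,217,.094),H(210,277,.094),H(118,277,.094)];st=np.mean(s,0)
o1,o2=H(64,350,.006),H(54,478,.006);i1,i2=H(130,350,.006),H(126,478,.006)
r1,r2=H(220,208,.131),H(388,208,.131)
print("stripe",st,deg(s[0]-s[1]),deg(s[3]-s[2]),"sill edge mid",(o1+o2)/2,deg(o2-o1)-90,deg(o1-i1),deg(o2-i2),"ridge",(r1+r2)/2,deg(r1-r2))
roofc=(H(106,262,.094)+H(489,262,.094))/2; roofx=(H(290,134,.094)+H(300,393,.094))/2
print("roof",roofc,roofx)
E
python3 -m pendant '[{"travel":[0.3,-30,0.4],"turn":[0,0,-0.123],"gripper":0},{"travel":[0.3,-30,0.4],"turn":[0,0,-0.123],"gripper":0},{"travel":[0.3,-30,0.4],"turn":[0,0,-0.123],"gripper":0},{"travel":[0.3,-30,0.4],"turn":[0,0,-0.123],"gripper":0},{"travel":[0.3,-30,0.4],"turn":[0,0,-0.123],"gripper":0},{"travel":[0.3,-30,0.4],"turn":[0,0,-0.123],"gripper":0},{"travel":[0.3,-30,0.4],"turn":[0,0,-0.123],"gripper":0},{"travel":[0.3,-30,0.4],"turn":[0,0,-0.123],"gripper":0},{"travel":[0.3,-30,0.4],"turn":[0,0,-0.123],"gripper":0},{"travel":[0.3,-30,0.4],"turn":[0,0,-0.123],"gripper":0}]'
python3 -c "
from h import *
s,f=wrist();cv2.imwrite('pics/w2.png',crop(f,0,0,560,420,1.4));print(s['tool_pos'],np.degrees(s['ee_rot']))
P=[[.529,-.121,.118],[.529,-.121,.028]];print(proj(f,P)*1.4)"
```

```text
stripe [0.53750705 0.13632927] -88.29844303915839 -88.28126295618492 sill edge mid [0.53694663 0.09989794] -91.51530829697371 -88.25747638018613 -88.20987896098086 ridge [0.55577202 0.18132978] -88.2741649421556
roof [0.54366401 0.1821875 ] [0.54110218 0.18131765]
t: 8.8
tool_pos: [0.5262, -0.1212, 0.2229]
ee_rot: [3.141, -0.001, -3.05]
force: [-0.0, 0.5, -0.2]
grip_width: 0.0854
[ 0.52616719 -0.12115803  0.22289493] [ 1.79993075e+02 -3.70039298e-02 -1.74751045e+02]
[[388.97305675 294.10310045]
 [389.94877531 257.87762904]]
```

View pics/w2.png

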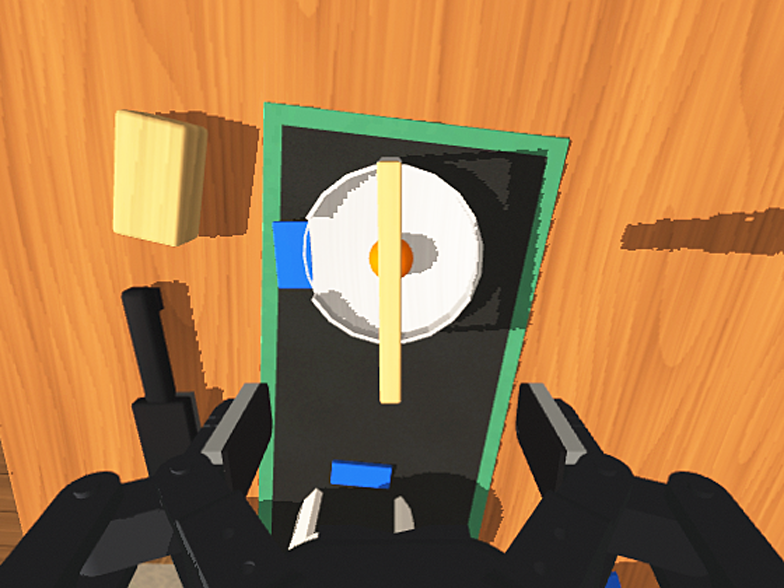

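```bash
python3 - <<'E'
from h import *
s,f=wrist()
W=lambda x,y,z:at_z(f,((x+.5)/1.4-.5,(y+.5)/1.4-.5),z)[:2]
deg=lambda v:np.degrees(np.arctan2(v[1],v[0]))
b1,b2=W(390,163,.118),W(390.5,402,.118)
print("bar",(b1+b2)/2,np.linalg.norm(b2-b1),deg(b2-b1)-90)
l1,l2=W(273,223,.019),W(279,288,.019);print("lip edge",(l1+l2)/2,deg(l2-l1)-90)
s1,s2=W(332.5,461.5,.006),W(392,464.5,.006);print("sill",(s1+s2)/2,deg(s1-s2)-90, np.linalg.norm(s1-s2))
print("ball",W(391,260,.028), "sill->dish",deg((b1+b2)/2-(s1+s2)/2))
E
python3 go.py .529 -.121 .092 185.2
```

```text
bar [ 0.52847706 -0.12118484] 0.15137447509025873 5.258788500840211
lip edge [ 0.62249712 -0.11141437] 5.281598359700425
sill [0.53779582 0.10001881] -88.31791059673705 0.06040467212776867
ball [ 0.52831939 -0.11934794] sill->dish -92.4123041852092
t 8.9 joints [ 0.14  0.14 -0.3  -0.   -1.13 -0.04] pos [ 0.5263 -0.1211  0.2232] rpy [ 1.8000e+02 -1.0000e-02 -1.7473e+02] F [-0.2 -0.2  0.7] w 0.0851
travel [-2.700e-01 -1.000e-02  1.312e+01] turn [ 0.    -0.     0.001]
```

The hut heading measurements disagree slightly (−88 against −92). I'll settle it with a metric top-down rectification and a blue mask.

```bash
cat > hd.py <<'E'
from h import *
def rect(f,z,x0,x1,y0,y1,res=.0005):
    gx,gy=np.meshgrid(np.arange(x0,x1,res),np.arange(y0,y1,res),indexing="ij")
    p=proj(f,np.stack([gx,gy,np.full_like(gx,z)],-1)).astype(np.float32).reshape(*gx.shape,2)
    im=cv2.remap(f["color"],p[...,0],p[...,1],cv2.INTER_CUBIC)
    h=cv2.cvtColor(im,cv2.COLOR_RGB2HSV);m=((h[...,0]>100)&(h[...,0]<130)&(h[...,1]>130)).astype(np.uint8)
    cs=cv2.findContours(m,cv2.RETR_EXTERNAL,cv2.CHAIN_APPROX_NONE)[0]
    for c in cs:
        if cv2.contourArea(c)<800: continue
        (cx,cy),wh,an=cv2.minAreaRect(c)
        M=cv2.moments(c);ori=np.degrees(.5*np.arctan2(2*M["mu11"],M["mu20"]-M["mu02"]))
        # image col=y,row=x ; angle in (col,row) -> world heading 90-angle
        print("  ctr",np.round([x0+cy*res,y0+cx*res],4),"size mm",np.round(np.array(wh)*res*1e3,1),"rect heading mod90",round((90-an)%90,1),"moments axis",round((90-ori)%180,1))
if __name__=="__main__":
    for n in ("scene","side","wrist"):
        f=wrist()[1] if n=="wrist" else robot.grab_frame(n)
        for nm,z,b in(("stripe",.0945,(.49,.59,.10,.165)),("sill",.006,(.49,.59,.07,.13)),("lip",.019,(.59,.64,-.16,-.06))):
            if n=="wrist" and nm=="stripe":continue
            print(n,nm);rect(f,z,*b)
E
python3 hd.py
```

```text
scene stripe
  ctr [0.538  0.1365] size mm [28. 30.] rect heading mod90 0.0 moments axis 85.6
scene sill
  ctr [0.5361 0.1124] size mm [28.5 66.3] rect heading mod90 88.7 moments axis 179.6
scene lip
  ctr [ 0.6094 -0.1132] size mm [32.7 57.8] rect heading mod90 4.3 moments axis 95.4
side stripe
side sill
side lip
  ctr [ 0.6109 -0.1125] size mm [28.5 64.9] rect heading mod90 5.5 moments axis 95.7
wrist sill
  ctr [0.5384 0.1138] size mm [31.6 61.8] rect heading mod90 88.6 moments axis 178.9
wrist lip
  ctr [ 0.6094 -0.1138] size mm [28.  57.2] rect heading mod90 5.1 moments axis 95.0
```

```bash
python3 -m pendant '[{"travel":[-0.22,0,3],"turn":[0,0,0],"gripper":0},{"travel":[-0.22,0,6.5],"turn":[0,0,0],"gripper":0},{"travel":[-0.22,0,10],"turn":[0,0,0],"gripper":0},{"travel":[-0.22,0,12],"turn":[0,0,0],"gripper":0},{"travel":[-0.22,0,13],"turn":[0,0,0],"gripper":0},{"travel":[-0.22,0,13],"turn":[0,0,0],"gripper":0},{"travel":[-0.22,0,13],"turn":[0,0,0],"gripper":0}]'; python3 go.py .5285 -.121 .092 185.2
```

```text
t: 9.75
tool_pos: [0.5291, -0.122, 0.0942]
ee_rot: [-3.141, 0.001, -3.051]
force: [0.3, -0.1, 1.0]
grip_width: 0.0854
t 9.75 joints [ 0.13  0.27 -0.46  0.   -0.84 -0.04] pos [ 0.5291 -0.122   0.0942] rpy [-1.7998e+02  7.0000e-02 -1.7481e+02] F [ 0.3 -0.1  1. ] w 0.0854
travel [0.06 0.1  0.22] turn [-0.     0.001 -0.   ]
```

```bash
python3 -m pendant '[{"travel":[0.05,0.1,0.2],"turn":[0,0,0],"gripper":0.3},{"travel":[0.05,0.1,0.2],"turn":[0,0,0],"gripper":0.5},{"travel":[0.05,0.1,0.2],"turn":[0,0,0],"gripper":0.65},{"travel":[0.05,0.1,0.2],"turn":[0,0,0],"gripper":0.72},{"travel":[0.05,0.1,0.2],"turn":[0,0,0],"gripper":0.76},{"travel":[0.05,0.1,0.2],"turn":[0,0,0],"gripper":0.79},{"travel":[0.05,0.1,0.2],"turn":[0,0,0],"gripper":0.82},{"travel":[0.05,0.1,0.2],"turn":[0,0,0],"gripper":0.85},{"travel":[0.05,0.1,0.2],"turn":[0,0,0],"gripper":0.9},{"travel":[0.05,0.1,0.2],"turn":[0,0,0],"gripper":1},{"travel":[0.05,0.1,0.2],"turn":[0,0,0],"gripper":1},{"travel":[0.05,0.1,0.2],"turn":[0,0,0],"gripper":1}]'; python3 go.py .5285 -.121 .142 185.2
```

```text
t: 10.95
tool_pos: [0.528, -0.1211, 0.0914]
ee_rot: [-3.142, 0.0, -3.052]
force: [2.1, 0.2, 1.7]
grip_width: 0.0133
t 10.95 joints [ 0.14  0.28 -0.46  0.   -0.83 -0.05] pos [ 0.528  -0.1211  0.0914] rpy [-1.8000e+02  3.0000e-02 -1.7484e+02] F [2.1 0.2 1.7] w 0.0133
travel [-0.05  0.01 -5.06] turn [-0.     0.    -0.001]
```

Gripped. Now a slow, smooth lift of 5 cm.

```bash
python3 -m pendant '[{"travel":[0,0,-0.05],"turn":[0,0,0],"gripper":1},{"travel":[0,0,-0.15],"turn":[0,0,0],"gripper":1},{"travel":[0,0,-0.3],"turn":[0,0,0],"gripper":1},{"travel":[0,0,-0.5],"turn":[0,0,0],"gripper":1},{"travel":[0,0,-0.75],"turn":[0,0,0],"gripper":1},{"travel":[0,0,-1.0],"turn":[0,0,0],"gripper":1},{"travel":[0,0,-1.3],"turn":[0,0,0],"gripper":1},{"travel":[0,0,-1.6],"turn":[0,0,0],"gripper":1},{"travel":[0,0,-1.9],"turn":[0,0,0],"gripper":1},{"travel":[0,0,-2.2],"turn":[0,0,0],"gripper":1},{"travel":[0,0,-2.5],"turn":[0,0,0],"gripper":1},{"travel":[0,0,-2.8],"turn":[0,0,0],"gripper":1}]'
python3 -m pendant '[{"travel":[0,0,-0.3],"turn":[0,0,0],"gripper":1},{"travel":[0,0,-0.6],"turn":[0,0,0],"gripper":1},{"travel":[0,0,-0.9],"turn":[0,0,0],"gripper":1},{"travel":[0,0,-1.2],"turn":[0,0,0],"gripper":1},{"travel":[0,0,-1.5],"turn":[0,0,0],"gripper":1},{"travel":[0,0,-1.75],"turn":[0,0,0],"gripper":1},{"travel":[0,0,-1.95],"turn":[0,0,0],"gripper":1},{"travel":[0,0,-2.1],"turn":[0,0,0],"gripper":1},{"travel":[0,0,-2.2],"turn":[0,0,0],"gripper":1},{"travel":[0,0,-2.2],"turn":[0,0,0],"gripper":1},{"travel":[0,0,-2.2],"turn":[0,0,0],"gripper":1},{"travel":[0,0,-2.2],"turn":[0,0,0],"gripper":1}]'
python3 - <<'E'
from h import *
s,f=wrist();a=robot.grab_frame("scene");b=robot.grab_frame("side")
print(s['tool_pos'],np.degrees(s['ee_rot']),s['force'],s['torque'],s['grip_width'])
cv2.imwrite("pics/c4.png",np.hstack([crop(a,120,130,120,130,3.3),crop(b,235,95,120,130,3.3)]))
E
```

```text
t: 12.15
tool_pos: [0.5277, -0.1211, 0.1196]
ee_rot: [3.142, 0.0, -3.052]
force: [-0.1, -0.1, -2.0]
grip_width: 0.0131
t: 13.35
tool_pos: [0.5277, -0.1211, 0.1412]
ee_rot: [-3.142, -0.0, -3.052]
force: [-0.4, 0.1, -2.9]
grip_width: 0.0132
[ 0.52767812 -0.1211424   0.14117798] [-1.79999570e+02 -1.34432865e-02 -1.74843357e+02] [-0.40304822  0.07786339 -2.92927722] [0.02617412 0.00051302 0.00181074] 0.01317450788578049
```

View pics/c4.png

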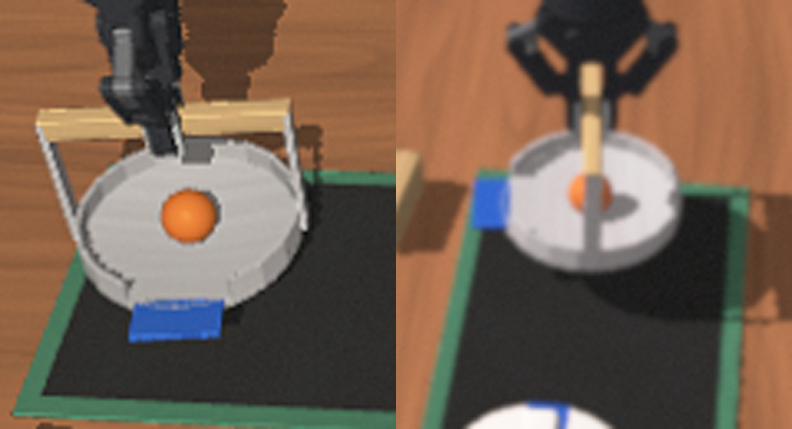

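Dish is in the air and level. Ball is centred at (188,216) in the scene crop and (590,193) in the side crop. Now a slow quarter turn of −1.44 rad about tool z.

```bash
python3 -m pendant '[{"travel":[0,0,0],"turn":[0,0,-0.01],"gripper":1},{"travel":[0,0,0],"turn":[0,0,-0.03],"gripper":1},{"travel":[0,0,0],"turn":[0,0,-0.06],"gripper":1},{"travel":[0,0,0],"turn":[0,0,-0.1],"gripper":1},{"travel":[0,0,0],"turn":[0,0,-0.15],"gripper":1},{"travel":[0,0,0],"turn":[0,0,-0.2],"gripper":1},{"travel":[0,0,0],"turn":[0,0,-0.25],"gripper":1},{"travel":[0,0,0],"turn":[0,0,-0.3],"gripper":1},{"travel":[0,0,0],"turn":[0,0,-0.35],"gripper":1},{"travel":[0,0,0],"turn":[0,0,-0.4],"gripper":1},{"travel":[0,0,0],"turn":[0,0,-0.45],"gripper":1},{"travel":[0,0,0],"turn":[0,0,-0.5],"gripper":1}]'
python3 -m pendant '[{"travel":[0,0,0],"turn":[0,0,-0.05],"gripper":1},{"travel":[0,0,0],"turn":[0,0,-0.1],"gripper":1},{"travel":[0,0,0],"turn":[0,0,-0.15],"gripper":1},{"travel":[0,0,0],"turn":[0,0,-0.2],"gripper":1},{"travel":[0,0,0],"turn":[0,0,-0.25],"gripper":1},{"travel":[0,0,0],"turn":[0,0,-0.3],"gripper":1},{"travel":[0,0,0],"turn":[0,0,-0.35],"gripper":1},{"travel":[0,0,0],"turn":[0,0,-0.4],"gripper":1},{"travel":[0,0,0],"turn":[0,0,-0.45],"gripper":1},{"travel":[0,0,0],"turn":[0,0,-0.5],"gripper":1},{"travel":[0,0,0],"turn":[0,0,-0.55],"gripper":1},{"travel":[0,0,0],"turn":[0,0,-0.6],"gripper":1}]'
python3 -m pendant '[{"travel":[0,0,0],"turn":[0,0,-0.05],"gripper":1},{"travel":[0,0,0],"turn":[0,0,-0.1],"gripper":1},{"travel":[0,0,0],"turn":[0,0,-0.15],"gripper":1},{"travel":[0,0,0],"turn":[0,0,-0.2],"gripper":1},{"travel":[0,0,0],"turn":[0,0,-0.25],"gripper":1},{"travel":[0,0,0],"turn":[0,0,-0.29],"gripper":1},{"travel":[0,0,0],"turn":[0,0,-0.32],"gripper":1},{"travel":[0,0,0],"turn":[0,0,-0.335],"gripper":1},{"travel":[0,0,0],"turn":[0,0,-0.34],"gripper":1},{"travel":[0,0,0],"turn":[0,0,-0.34],"gripper":1},{"travel":[0,0,0],"turn":[0,0,-0.34],"gripper":1},{"travel":[0,0,0],"turn":[0,0,-0.34],"gripper":1}]'
python3 - <<'E'
from hd import *
s,f=wrist();a=robot.grab_frame("scene");b=robot.grab_frame("side")
print(s['t'],s['tool_pos'],np.degrees(s['ee_rot']),s['force'],s['torque'],s['grip_width'])
for n,g in(("scene",a),("side",b)):
    print(n,"lip");rect(g,.069,.48,.58,-.07,.0)
print("sill");rect(a,.006,.49,.59,.07,.13)
cv2.imwrite("pics/c5.png",np.hstack([crop(a,115,130,260,135,3)[:,:,:], ]))
E
```

```text
t: 14.7
tool_pos: [0.5278, -0.1211, 0.1413]
ee_rot: [-3.142, 0.0, -2.548]
force: [1.0, 0.3, -2.7]
grip_width: 0.0131
t: 15.9
tool_pos: [0.5278, -0.1211, 0.1413]
ee_rot: [3.142, -0.0, -1.948]
force: [0.4, 0.1, -2.2]
grip_width: 0.0132
t: 17.1
tool_pos: [0.5278, -0.1211, 0.1413]
ee_rot: [-3.142, 0.0, -1.612]
force: [-0.9, -0.8, -2.9]
grip_width: 0.0133
17.1 [ 0.52775364 -0.12114291  0.14130125] [-1.79998230e+02  2.49443632e-04 -9.23504195e+01] [-0.9029043  -0.82424199 -2.88896738] [-0.0209852  -0.0593336  -0.01625496] 0.013276715581684254
scene lip
  ctr [ 0.5309 -0.039 ] size mm [29.3 63.4] rect heading mod90 87.0 moments axis 177.3
side lip
  ctr [ 0.5313 -0.0376] size mm [32.1 61.2] rect heading mod90 85.6 moments axis 175.8
sill
  ctr [0.5362 0.1121] size mm [28.4 66.6] rect heading mod90 87.5 moments axis 179.5
```

View pics/c5.png

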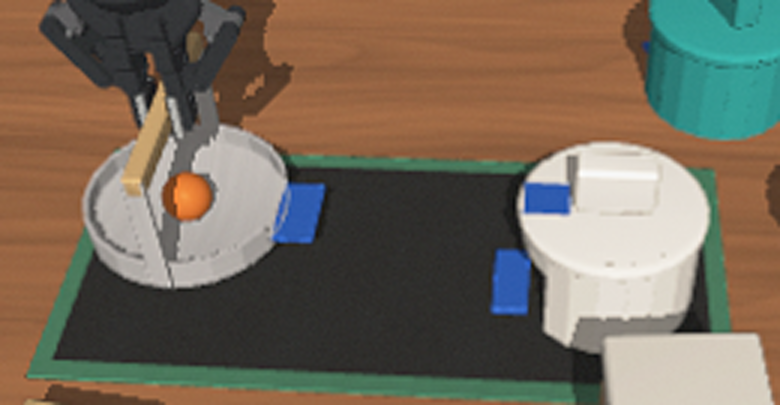

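Lip heading is about 86–88°, with the tool at 87.6°, against a wanted 87.8°. Last check is the ball at crop (188,197), then hand in.

```bash
python3 - <<'E'
from h import *
a=robot.grab_frame("scene")
print("ball",at_z(a,(188.5/3-.5+115,197.5/3-.5+130),.078)); s=robot.read_state();print(s['t'],s['dq'].round(3))
print(robot.finish_job())
E
```

```text
ball [ 0.52753011 -0.11981852  0.078     ]
17.3 [-0.001 -0.001 -0.     0.    -0.002 -0.003]
the job is handed in; nothing more can be done
None
```

The job is done and handed in at 17.3 s; the arm is still holding the dish, and no verdict came back.

- **Hideaway:** I turned the white hideaway about 98° on its spot by its ridge handle. Its doorway now heads about −91 to −92°, and the dish lies at about −92°.
- **Dish:** I gripped it by the bar, lifted it 5 cm straight up, then turned it 82.5° in the air. The tool reads level, at a lip heading of 87.6°; 87.8° was wanted.
- **Ball:** the last picture puts it within about 1.5 mm of the dish's axis, and nothing touched it.
- **Bystanders:** I never went near the tub, chew block or brush. I did not measure them again at the end.

**Checks that disagreed:**
- **Hideaway heading:** by-eye edge readings came out near −88°. The blue-mask measurements of the sill gave about −90 to −92.5°, so I trusted those and the tool's −91.9°.
- **Lip heading:** it measured 87° in the scene camera and 86° in the side camera.

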